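# Press a label holder home behind the specimen shelf lip

## Task

Lift the wide label holder out of its stand with a light grip (60 N at most), slide it down behind the lip on the front edge of the specimen shelf and push it gently, against the springy strip, until it is fully home on the ledges. Finish while still gripping it and holding it pressed home; do not let go. Leave the narrow label holder in its stand and do not disturb the other things on the bench.

Things in the scene. Friction and masses are not known exactly. Their poses are not given: they have to be found in the camera images.
- wide_holder: wide grey label holder, upright (all sizes in mm), 94 high, 40 to 85 g: flat tongue 60 wide (own y), 5 thick (own x), 62 high; above it a label pocket 60 wide, 12 thick, 32 high, paper on both faces. Origin at the centre of the tongue's foot, z up. Take it from above by the pocket, fingers closing along own x, tips over 58 above the origin to clear the shelf when home. Grip over 60 N harms it
- narrow_holder: the other label holder, the same but only 36 wide; stays in its own stand
- wide_stand: fixed wooden block 60 (x) by 90 (y) by 30 high; the wide holder stands upright in its slot, 20 deep, along own y, about 0.8 free on each face. Origin at the centre of its underside; the holder's foot starts 10 above the bench
- narrow_stand: the like block that carries the narrow holder. The two stands may change sides
- shelf: fixed low shelf, plywood top 70 high, 260 wide (own y), from own x = 10 to 140, two tins on it. Its grey front looks along own -x: away from the robot, give or take its yaw. In the middle of the front is the label channel: an aluminium lip 60 high before the panel, with end cheeks. Origin on the bench straight below the channel's centre
- channel (a point): centre of the label channel at the height of its two end ledges, where the holder's foot rests when home (20 above the bench); axes as the shelf's: channel along y, lip on the -x side. Gap 9 wide (x), 68 long (y) up to 50 above the bench; above that both sides flare, to about 22 wide at 60. The panel and shelf behind are 70 high
- strip (a joint): travel (m, down) of the sprung steel strip, 44 long, in the channel between the ledges: 0 free, its top then 30 above the bench; 0.010 with the holder home on the ledges. It starts to yield at 2.4 N and pushes back 8.4 N at 0.010, so it lifts a holder that is let go. The ledges are rigid: the push rises sharply there. Pressing above 45 N bends the lip
- tin0: aluminium soil tin, diameter 52, 36 high, on the shelf; origin under its centre, leave alone
- tin1: the like tin on the shelf; leave alone
- brush: flat brush with wooden handle, 200 long, 20 high, lying on the bench; leave alone
- mouse: round black computer mouse, diameter 66, 34 high; leave alone
- weight: steel disc weight, diameter 70, 22 high; leave alone
- jar: amber glass jar, diameter 68, 85 high; leave alone
- spatula: spatula lying on the bench; leave alone
Things that resemble listed ones, but are neither listed nor needed, are in the scene too. What is shaped like the narrow_holder but red is not meant.

How it is judged:
On the way, in this order (a step that is already met when the one before it is completed fails the run):
1. the wide holder is lifted clear of its stand, with its foot above the lip (z of wide_holder in the frame of channel above 0.042 m and contact force between the fingers and wide_holder above 2 N), for 0.2 s.
2. its foot is behind the lip, in the channel (x of wide_holder in the frame of channel between -0.006 and 0.006 m and y of wide_holder in the frame of channel between -0.008 and 0.008 m and z of wide_holder in the frame of channel below 0.028 m), for 0.2 s.
At the end, for the whole second after the job is handed in: the wide holder stands upright behind the lip (within 6 mm across and 8 mm along the channel, 0.15 rad), its foot within 2 mm of the ledges, the strip pressed down at least 8 mm, still, and the fingers still hold it (contact over 5 N); the narrow holder stands in its stand (x of wide_holder in the frame of channel between -0.006 and 0.006 m and y of wide_holder in the frame of channel between -0.008 and 0.008 m and z of wide_holder in the frame of channel below 0.002 m and value of joint strip above 0.008 m and angle between wide_holder's own z axis and vertical below 0.15 rad and angle between the y axis of wide_holder and the y axis of channel, either way round below 0.15 rad and contact force between the fingers and wide_holder above 5 N and linear speed of wide_holder below 0.02 m/s and angle between narrow_holder's own z axis and vertical below 0.2 rad); the arm keeps its last pose, push and grip.
It fails at once if the wide holder is gripped harder than 70 N (over 140 N on its two faces together) (contact force between the fingers and wide_holder above 140 N).
It fails at once if the holder is pressed against the shelf with more than 45 N (contact force between wide_holder and shelf above 45 N).
It fails at once if the narrow holder is moved more than 20 mm (distance of narrow_holder from where it was at the start of the episode above 0.02 m).
It fails at once if one of the bystanders is moved more than 30 mm (distance of any of tin0, tin1, brush, mouse, weight, jar, spatula from where it was at the start of the episode above 0.03 m).
It also fails if it takes over 38 s, if anything falls off the work surface, if the arm or the gripper's body presses on something with over 40 N, if the wrist force passes 120 N, or if a joint passes its speed limit or range.

## Robot

A 6-joint arm with a two-finger parallel gripper is mounted at the origin on the work surface. World frame = base frame: x ahead of the robot, y to its left, z up, the work surface at z = 0. Lengths are in m, angles in rad, forces in N, time in s.
With the tool pointing down it reaches from about 0.375 to 0.9 m from the base axis. Payload 3.1 kg.
Tool frame: the origin (TCP) lies midway between the tips of the shut fingers; the grasp point (between the pads) lies 19 mm behind it; x points along the fingers, z is the direction in which the jaws open and shut, and the axes are right-handed (so a half turn about x gives the same grasp; the last joint's range is limited). The gripper opens to 85 mm and grips with 20 to 120 N. Pads are 22 mm wide; open, the fingers measure 114 mm over their backs; the gripper's body (76 mm by 85 mm) begins 54 mm behind the grasp point. The pads swing forward as they close: fully open they stand 13 mm farther back than shut.
Start: joints at [-1.399, 0.527, 1.433, -0, 1.181, -0.178], TCP at [0.215, -0.587, 0.231] pointing down, gripper open.
Joint ranges: [-3.08, 3.08], [-0.75, 2.2], [0.22, 2.44], [-1.43, 4.57], [0, 2.65], [-2.85, 2.85]. Speed limits (rad/s): [2.79, 2.79, 3.14, 3.14, 3.14, 3.14].

## Interface

Orientations are given as a unit quaternion [x, y, z, w].
In Python, from station import status, snapshot, camera_params, ticket gives the robot as it stands.
- The arm moves only by the tool arm_command, never from a script. Its argument "series" is a list that holds one entry, the list of rows, each a list of 4 numbers: the shift along the tool's x, y, z in mm, then the turn about the tool's x in rad. A call has 1 to 10 rows; each row shifts and turns the commanded pose from where the row before left it, along the tool's axes as they then stand; what a row does not reach is not made up. A row lasts 1/10 s, in which the tool goes at most 50 mm and 8.59 degrees, less where a joint would pass 70% of its speed; a pose out of reach is approached as far as the arm can. A call is refused whole if a number of a shift passes 50 or a number of a turn 0.15, either way. A call with a gripper value outside its range is refused whole. "jaw" is the opening in per cent of the stroke, from 0 (shut) to 100 (fully open), set as the call begins (left out, the last holds). The fingers move at their own pace and stop on an object; "force" is the grip in N (left out, the last holds). Time passes only in rows, so rows that do not move let the fingers close. It gives the time, the measured TCP pose, the force and the opening at its end, in the units of the state.
- status.sense(): the state, without advancing time (a new reading comes with each control period).
- snapshot(name): name is "side" or "top"; returns the picture (400x640x3 uint8, red, green, blue); there is no depth.
- camera_params(name): a dict with "fovy" (degrees; the focal length in pixels is half the picture's height over the tangent of half this angle, whatever the lens; pixels are square), "cx", "cy" (the principal point, pixels), "extrinsics" (4x4, takes a point from camera to world coordinates). Camera axes: x right, y down, z forward; pixel columns grow to the right and rows downward; lengths in m; the calibration is good to about 2 mm. A picture is of the moment at which its call begins. camera_params takes no time and is no camera call.
- ticket.sign_off(): hands the job in, once; it reports no verdict.
The state is a dict: "t": time; "q": joint angles; "qd": joint speeds; "tau": joint torques, N m; "tcp_pos": TCP position; "tool_rot": TCP orientation; "force": force on the tool from outside, world axes, zero at the start; "ft_torque": the same for the moment, N m; "finger_gap": opening from 0.0 (shut) to 1.0 (fully open).
Only numpy, scipy, OpenCV 4.12 (cv2) and the standard library are available. Lean on these libraries where they do the work, as an engineer would, in place of code of your own. Each camera call takes 0.05 s, during which the arm holds its last target. There are 200 camera calls.

## Working session

There is one attempt and no reset: what is moved stays moved. The work goes in short steps, Python scripts to look and compute and a tool call to move; the robot and the scene stay as the last step left them, time stands still between calls to the robot, and variables do not carry over. Pictures are saved under pics/ and viewed, about 8 in all and at most 12, crops included, and the job is handed in when it is done.

Besides the shell and the picture viewer there is one more tool, called after "Emit:" as a command line: name --argument value ..., lists and objects as JSON in quotes. arm_command: Moves the arm, as the interface text tells. Its arguments: {"type":"object","properties":{"series":{"type":"array"},"jaw":{"type":"number"},"force":{"type":"number"}},"required":["series"]}

```bash
mkdir -p pics; cat > h.py <<'E'
import numpy as np, cv2
from station import status, snapshot, camera_params, ticket
def save(cam,name):
    im=snapshot(cam); cv2.imwrite(f'pics/{name}.png',im[:,:,::-1]); return im
def K(cam):
    p=camera_params(cam); f=200/np.tan(np.radians(p['fovy'])/2); return f,p['cx'],p['cy'],np.array(p['extrinsics'])
def ray(cam,u,v):
    f,cx,cy,E=K(cam); d=E[:3,:3]@np.array([(u-cx)/f,(v-cy)/f,1]); return E[:3,3],d
def atz(cam,u,v,z):
    o,d=ray(cam,u,v); return o+d*(z-o[2])/d[2]
def proj(cam,P):
    f,cx,cy,E=K(cam); c=E[:3,:3].T@(np.array(P)-E[:3,3]); return np.array([cx+f*c[0]/c[2],cy+f*c[1]/c[2]])
E
python3 - <<'E'
from h import *
np.set_printoptions(precision=3,suppress=True)
for c in('top','side'):
    save(c,c+'0'); print(c,K(c),{k:v for k,v in camera_params(c).items() if k!='extrinsics'})
print(status.sense())
E
```

```text
top (np.float64(518.2692174406295), 308.1327999451907, 194.34031139945304, array([[-0.004, -0.987,  0.161,  0.363],
       [-1.   ,  0.005,  0.005,  0.023],
       [-0.006, -0.161, -0.987,  1.602],
       [ 0.   ,  0.   ,  0.   ,  1.   ]])) {'fovy': 42.20318553617905, 'cx': 308.1327999451907, 'cy': 194.34031139945304}
side (np.float64(506.3975920811482), 324.59760937889905, 201.25521827420258, array([[-0.865, -0.324,  0.383,  0.151],
       [-0.501,  0.529, -0.684,  0.827],
       [ 0.018, -0.784, -0.62 ,  0.791],
       [ 0.   ,  0.   ,  0.   ,  1.   ]])) {'fovy': 43.102745025163706, 'cx': 324.59760937889905, 'cy': 201.25521827420258}
{'t': 0.1, 'q': array([-1.399,  0.528,  1.434, -0.   ,  1.181, -0.178]), 'qd': array([-0.   , -0.001, -0.003,  0.001,  0.001,  0.001]), 'tau': array([ -0.001, -44.331, -17.859,  -0.   ,   0.004,   0.   ]), 'tcp_pos': array([ 0.215, -0.586,  0.23 ]), 'tool_rot': array([ 0.406,  0.58 , -0.405,  0.579]), 'force': array([-0.268, -0.452, -0.25 ]), 'ft_torque': array([ 0.008, -0.005,  0.026]), 'finger_gap': 1.0002106073159975}
```

View pics/top0.png

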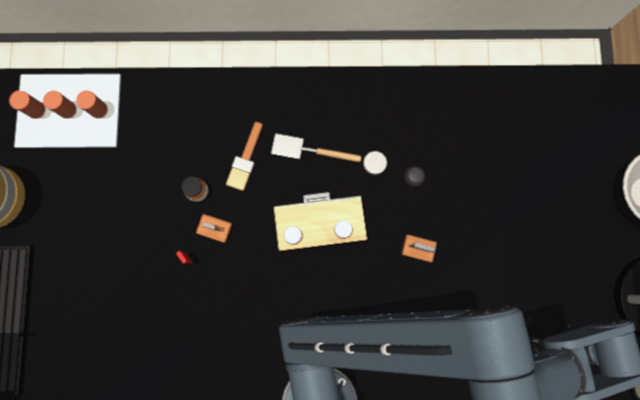

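View pics/side0.png

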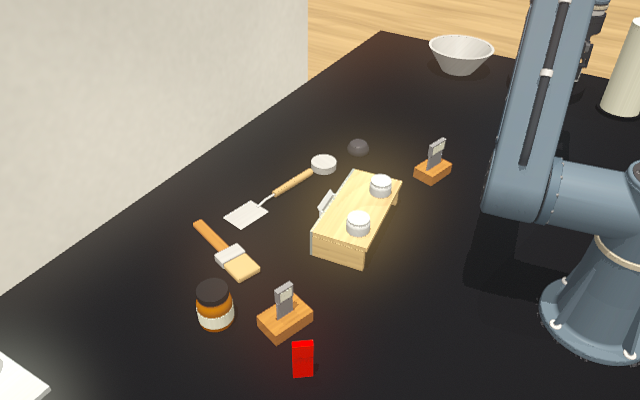

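The top view shows stands at about (214,228) and (420,248), and the shelf's channel at about (317,198). Next I'll enlarge crops of these.

```bash
python3 - <<'E'
import cv2,numpy as np
t=cv2.imread('pics/top0.png');s=cv2.imread('pics/side0.png')
r=lambda im,u,v,w,h,k:cv2.resize(im[v:v+h,u:u+w],None,fx=k,fy=k,interpolation=cv2.INTER_CUBIC)
a=np.hstack([r(t,190,205,50,50,6),r(t,395,225,50,50,6)])
b=np.hstack([r(t,265,185,110,70,5)])
b=cv2.copyMakeBorder(b[:300],0,0,0,50,cv2.BORDER_CONSTANT)
cv2.imwrite('pics/m1.png',np.vstack([a,b[:,:600]]))
E
```

```text
(no output)
```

View pics/m1.png

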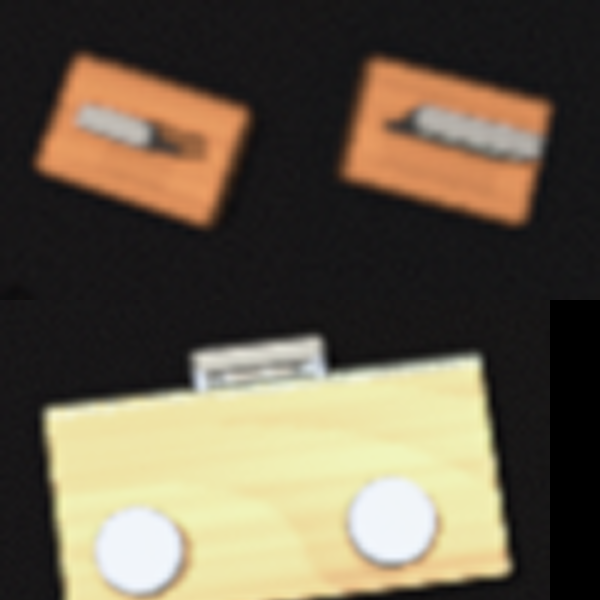

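```bash
python3 - <<'E'
from h import *
np.set_printoptions(precision=4,suppress=True)
def R(x,y,k,u0,v0,ox,oy): return u0+(x-ox+.5)/k-.5, v0+(y-oy+.5)/k-.5
st=[atz('top',*R(x,y,6,395,225,300,0),.03) for x,y in [(370,55),(553,102),(527,226),(342,180)]]
st=np.array(st);print('stand',st.mean(0));d=[np.linalg.norm(st[i]-st[(i+1)%4]) for i in range(4)];print(d)
e=st[1]-st[0]+st[2]-st[3];print('yaw of y axis',np.degrees(np.arctan2(e[1],e[0])))
h=np.array([atz('top',*R(x,y,6,395,225,300,0),.104) for x,y in [(417,105),(540,134),(540,158),(414,131)]]);print('holder',h.mean(0),[np.linalg.norm(h[i]-h[(i+1)%4]) for i in range(4)]);e=h[1]-h[0]+h[2]-h[3];print(np.degrees(np.arctan2(e[1],e[0])))
S=lambda x,y,z:atz('top',*R(x,y,5,265,185,0,300),z)
a,b,c=S(45,408,.07),S(482,355,.07),S(512,574,.07)
print('shelf',a,b,c,np.linalg.norm(a-b),np.linalg.norm(b-c))
y=(b-a)/np.linalg.norm(b-a);print('front yaw',np.degrees(np.arctan2(y[1],y[0])));n=np.array([-y[1],y[0],0]);print('chan by shelf',(a+b)/2+.01*n)
l=np.array([S(190,351,.06),S(322,335,.06)]);print('lip',l,l.mean(0),np.linalg.norm(l[0]-l[1]))
# gap
print('dark line', S(207,376,.05),S(312,361,.05))
E
```

```text
stand [ 0.4541 -0.3033  0.03  ]
[np.float64(0.09443203153851276), np.float64(0.06388931736437502), np.float64(0.09469689617836091), np.float64(0.06480342989878812)]
yaw of y axis -104.50847113213115
holder [ 0.4538 -0.3024  0.104 ] [np.float64(0.06007446130691256), np.float64(0.01146339848527365), np.float64(0.06121737142988656), np.float64(0.01258365949652181)]
-102.99115075838121
shelf [0.5779 0.1344 0.07  ] [ 0.6087 -0.127   0.07  ] [ 0.4777 -0.142   0.07  ] 0.2631954149008921 0.13185111983277836
front yaw -83.28012621622715
chan by shelf [0.6032 0.0049 0.07  ]
lip [[ 0.6136  0.0479  0.06  ]
 [ 0.623  -0.0318  0.06  ]] [0.6183 0.0081 0.06  ] 0.08021311318575564
dark line [0.5998 0.0378 0.05  ] [ 0.6087 -0.0259  0.05  ]
```

Wide holder: about (0.454,-0.303), with its width along yaw -104°. Channel: about (0.603,0.006), along yaw -83.3°. The sizes agree to within about 4 mm.

```bash
cat >> h.py <<'E'
from scipy.spatial.transform import Rotation as Ro
def go(p,yaw):
    s=status.sense();M=Ro.from_quat(s['tool_rot']).as_matrix()
    z=M[:,2];cur=np.arctan2(z[1],z[0]);d=(np.radians(yaw)-cur+np.pi/2)%np.pi-np.pi/2
    dl=M.T@(np.array(p)-s['tcp_pos'])*1000
    print('t',s['t'],'tcp',s['tcp_pos'].round(4),'yaw z',np.degrees(cur).round(2),'tilt',M[:,0].round(4),'F',s['force'].round(1),'T',s['ft_torque'].round(2),'gap',round(s['finger_gap'],3))
    print('shift tool mm',dl.round(1),'turn',(-d).round(4),'q6',s['q'][5].round(2),'(turn last)')
E
python3 -c "
from h import *
go([.454,-.303,.2],-14)"
```

```text
t 0.1 tcp [ 0.2147 -0.5863  0.2304] yaw z -69.9 tilt [-4.0e-04  1.9e-03 -1.0e+00] F [-0.3 -0.5 -0.2] T [ 0.01 -0.01  0.03] gap 1.0
shift tool mm [  30.9  322.1 -183.7] turn -0.9757 q6 -0.18 (turn last)
```

Emit:
arm_command --series '[[[3, 32, -18, 0], [3, 32, -18, 0], [3, 32, -18, 0], [3, 32, -18, 0], [3, 32, -18, 0], [3, 32, -18, 0], [3, 32, -18, 0], [3, 32, -18, 0], [3, 32, -18, 0], [3, 32, -18, 0]]]' --jaw 75 --force 40

```text
t: 1.1
tcp_pos: [0.4541, -0.3065, 0.2009]
tool_rot: [0.405, 0.58, -0.405, 0.579]
force: [-0.1, -0.1, -0.3]
finger_gap: 0.751
```

Emit:
arm_command --series '[[[0, 0, 0, -0.14], [0, 0, 0, -0.14], [0, 0, 0, -0.14], [0, 0, 0, -0.14], [0, 0, 0, -0.14], [0, 0, 0, -0.14], [0, 0, 0, -0.136], [0, 0, 0, 0]]]'

```text
t: 1.9
tcp_pos: [0.4532, -0.3076, 0.2009]
tool_rot: [0.086, 0.702, -0.086, 0.702]
force: [0.3, -0.3, -0.2]
finger_gap: 0.75
```

```bash
python3 - <<'E'
from h import *
go([.454,-.303,.12],-14)
im=save('side','s1')[:,:,::-1];t=save('top','t1')[:,:,::-1]
a=im[60:210,380:520];b=t[190:300,370:480]
f=lambda x,k:cv2.resize(x,None,fx=k,fy=k,interpolation=cv2.INTER_CUBIC)
A=f(a,3);B=f(b,3);B=cv2.copyMakeBorder(B,0,A.shape[0]-B.shape[0],0,0,cv2.BORDER_CONSTANT)
cv2.imwrite('pics/m2.png',np.hstack([A,B]))
E
```

```text
t 1.9 tcp [ 0.4532 -0.3076  0.2009] yaw z -13.99 tilt [-6.e-04  7.e-04 -1.e+00] F [ 0.3 -0.3 -0.2] T [-0.02 -0.04 -0.03] gap 0.75
shift tool mm [80.9  4.6 -0.3] turn 0.0001 q6 -0.56 (turn last)
```

View pics/m2.png

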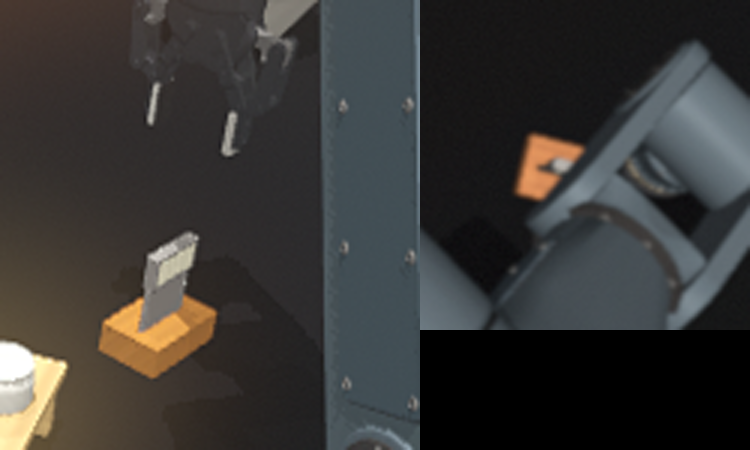

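```bash
python3 - <<'E'
from h import *
print(atz('side',380+173.5/3,60+248/3,.104), atz('side',380+146/3,60+259/3,.104),atz('side',380+198/3,60+237/3,.104))
print((proj('side',[.454,-.303,.104])-[380,60])*3)
E
```

```text
[ 0.44878483 -0.29560229  0.104     ] [ 0.46264767 -0.2661986   0.104     ] [ 0.43684229 -0.32429565  0.104     ]
[170.74894359 242.4730641 ]
```

Emit:
arm_command --series '[[[20, 3, 0, 0], [20, 3, 0, 0], [20, 0, 0, 0], [20, 0, 0, 0], [20, 0, 0, 0], [20, 0, 0, 0], [10, 0, 0, 0], [0, 0, 0, 0]]]'

```text
t: 2.8
tcp_pos: [0.4542, -0.3014, 0.07]
tool_rot: [0.087, 0.703, -0.086, 0.701]
force: [-0.7, 0.5, -0.3]
finger_gap: 0.755
```

Emit:
arm_command --series '[[[0, 0, 0, 0], [0, 0, 0, 0], [0, 0, 0, 0], [0, 0, 0, 0], [0, 0, 0, 0]]]' --jaw 32

```text
t: 3.3
tcp_pos: [0.4551, -0.3022, 0.0718]
tool_rot: [0.086, 0.702, -0.086, 0.702]
force: [0.3, 0.3, 0.1]
finger_gap: 0.323
```

```bash
python3 - <<'E'
from h import *
go([.453,-.3015,.071],-14)
im=save('side','s2')[:,:,::-1]
cv2.imwrite('pics/s2c.png',cv2.resize(im[80:190,380:490],None,fx=5,fy=5,interpolation=cv2.INTER_CUBIC))
E
```

```text
t 3.3 tcp [ 0.4551 -0.3022  0.0718] yaw z -13.98 tilt [ 6.e-04 -7.e-04 -1.e+00] F [0.3 0.3 0.1] T [-0.01 -0.05 -0.02] gap 0.323
shift tool mm [ 0.8  0.2 -2.2] turn 0.0003 q6 -0.55 (turn last)
```

View pics/s2c.png

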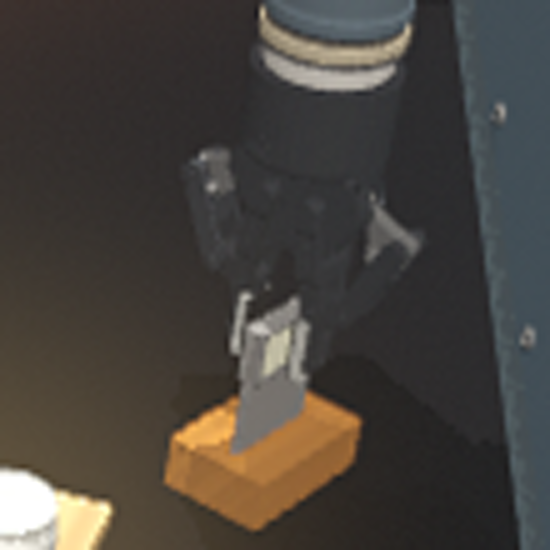

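The holder sits between the fingers, with its pocket at crop (270,350). I'll centre slightly and close gently.

Emit:
arm_command --series '[[[0, 0, -1, 0], [0, 0, 0, 0], [0, 0, 0, 0], [0, 0, 0, 0], [0, 0, 0, 0]]]' --jaw 18 --force 25

```text
t: 3.85
tcp_pos: [0.4539, -0.3019, 0.0713]
tool_rot: [0.086, 0.702, -0.086, 0.702]
force: [0.1, -0.1, -0.4]
finger_gap: 0.182
```

Emit:
arm_command --series '[[[0, 0, 0, 0], [0, 0, 0, 0], [0, 0, 0, 0], [0, 0, 0, 0], [0, 0, 0, 0]]]' --jaw 0 --force 25

```text
t: 4.35
tcp_pos: [0.4537, -0.3018, 0.0713]
tool_rot: [0.086, 0.702, -0.086, 0.702]
force: [-1.3, -0.4, 0.9]
finger_gap: 0.135
```

```bash
python3 -c "
from h import *
go([.453,-.3015,.071],-14)"
```

```text
t 4.35 tcp [ 0.4537 -0.3018  0.0713] yaw z -13.98 tilt [-4.e-04  2.e-04 -1.e+00] F [-1.3 -0.4  0.9] T [-0.11  0.3  -0.05] gap 0.135
shift tool mm [ 0.3  0.1 -0.8] turn 0.0004 q6 -0.55 (turn last)
```

Emit:
arm_command --series '[[[0, 0, 0, 0], [0, 0, 0, 0], [-5, 0, 0, 0], [-10, 0, 0, 0], [-20, 0, 0, 0], [-20, 0, 0, 0], [-25, 0, 0, 0], [-25, 0, 0, 0], [-25, 0, 0, 0], [0, 0, 0, 0]]]' --force 45

```text
t: 5.35
tcp_pos: [0.4561, -0.3036, 0.2055]
tool_rot: [0.084, 0.699, -0.088, 0.705]
force: [0.4, -0.5, -0.7]
finger_gap: 0.13
```

```bash
python3 -c "
from h import *
go([.6035,.006,.2],6.7)
im=save('side','s3')[:,:,::-1]
cv2.imwrite('pics/s3c.png',cv2.resize(im[30:160,370:500],None,fx=4,fy=4,interpolation=cv2.INTER_CUBIC))"
```

```text
t 5.35 tcp [ 0.4561 -0.3036  0.2055] yaw z -13.96 tilt [ 0.0069 -0.0065 -1.    ] F [ 0.4 -0.5 -0.7] T [ 0.02 -0.03  0.01] gap 0.13
shift tool mm [  4.5 336.   68.3] turn -0.3606 q6 -0.55 (turn last)
```

View pics/s3c.png

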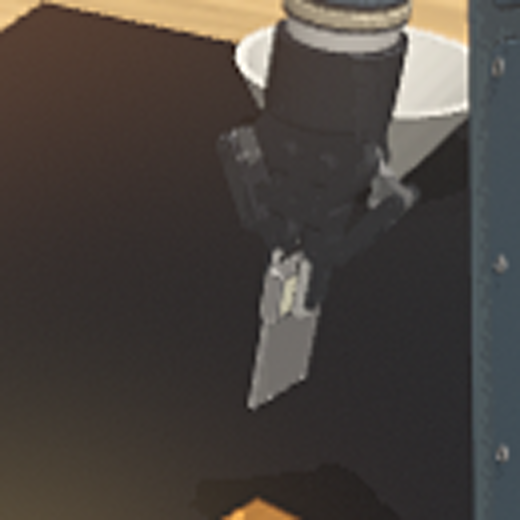

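Emit:
arm_command --series '[[[0, 20, 4, 0], [0, 36, 7, 0], [0, 40, 8, 0], [0, 40, 8, 0], [0, 40, 8, 0], [0, 40, 8, 0], [0, 40, 8, 0], [0, 40, 8, 0], [0, 25, 6, 0], [0, 15, 3, 0]]]'

```text
t: 6.4
tcp_pos: [0.601, 0.0102, 0.1998]
tool_rot: [0.085, 0.703, -0.085, 0.701]
force: [-0.8, -0.1, -1.4]
finger_gap: 0.132
```

Emit:
arm_command --series '[[[0, 0, 0, -0.12], [0, 0, 0, -0.12], [0, 0, 0, -0.12], [0, 0, 0, 0], [0, 0, 0, 0], [0, 0, 0, 0]]]'

```text
t: 7.0
tcp_pos: [0.6008, 0.0074, 0.201]
tool_rot: [-0.04, 0.706, 0.04, 0.706]
force: [0.1, -0.5, -0.6]
finger_gap: 0.135
```

```bash
python3 -c "
from h import *
go([.6035,.006,.16],6.7)
im=save('side','s4')[:,:,::-1]; t=save('top','t4')[:,:,::-1]
cv2.imwrite('pics/s4c.png',cv2.resize(im[100:240,270:410],None,fx=4,fy=4,interpolation=cv2.INTER_CUBIC))"
```

```text
t 7.0 tcp [0.6008 0.0074 0.201 ] yaw z 6.52 tilt [-7.e-04  1.e-04 -1.e+00] F [ 0.1 -0.5 -0.6] T [ 0.04  0.   -0.  ] gap 0.135
shift tool mm [41.  -1.7  2.5] turn -0.0032 q6 -0.29 (turn last)
```

View pics/s4c.png

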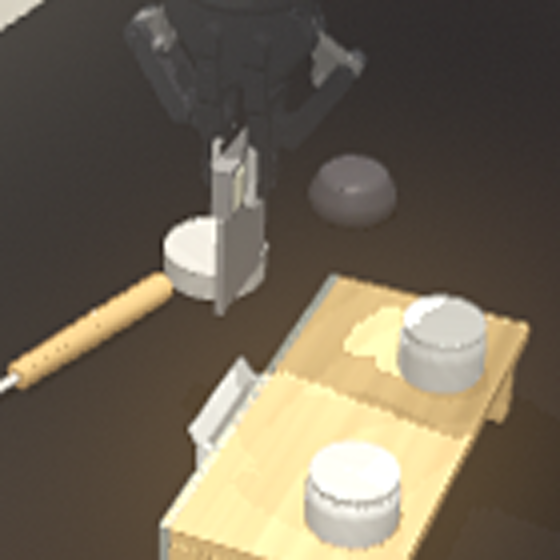

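```bash
python3 - <<'E'
from h import *
np.set_printoptions(precision=4,suppress=True)
P=lambda x,y,z:atz('side',270+(x+.5)/4-.5,100+(y+.5)/4-.5,z)
f=np.array([P(218,312,.140),P(262,278,.140)]);print('foot',f,f.mean(0),np.linalg.norm(f[0]-f[1]))
tp=status.sense()['tcp_pos'];R=Ro.from_euler('z',6.6,degrees=True)
for s in(1,-1):print('pred foot corners',[((proj('side',tp+R.apply([a,s*.030,-.061]))-[270,100])*4).round(0) for a in(-.0025,.0025)])
s=np.array([P(162,527,.07),P(333,277,.07)]);print('shelf',s,np.linalg.norm(s[0]-s[1]),s.mean(0)+.01*R.apply([1,0,0]))
l=np.array([P(191,433,.06),P(241,359,.06)]);print('lip',l,l.mean(0),np.linalg.norm(l[0]-l[1]))
for c in ([.6035,.006],[.601,.006]):
  for p in ([-.01,.13,.07],[-.01,-.13,.07]): print('shelf pred',((proj('side',np.array([*c,0])+Ro.from_euler('z',6.7,degrees=True).apply(p))-[270,100])*4).round(0))
E
```

```text
foot [[ 0.5969  0.0359  0.14  ]
 [ 0.5923 -0.0056  0.14  ]] [0.5946 0.0152 0.14  ] 0.041685467589142884
pred foot corners [array([218., 312.]), array([210., 310.])]
pred foot corners [array([260., 257.]), array([252., 255.])]
shelf [[ 0.5716  0.1365  0.07  ]
 [ 0.6023 -0.1193  0.07  ]] 0.257668257005795 [0.5969 0.0098 0.07  ]
lip [[ 0.6053  0.0495  0.06  ]
 [ 0.6156 -0.0267  0.06  ]] [0.6105 0.0114 0.06  ] 0.07687846773848736
shelf pred [152. 518.]
shelf pred [326. 269.]
shelf pred [156. 520.]
shelf pred [330. 270.]
```

```bash
python3 - <<'E'
from h import *
R=Ro.from_euler('z',-14,degrees=True);tp=np.array([.4561,-.3036,.2055])
print([((proj('side',tp+R.apply([-.0025,s*.03,h]))-[370,30])*4).round(0) for s in(1,-1) for h in(-.061,.033)])
R=Ro.from_euler('z',6.5,degrees=True);tp=np.array([.6008,.0074,.201])
print([((proj('side',tp+R.apply([-.0025,s*.03,h]))-[310,125])*11).round(0) for s in(1,-1) for h in(-.061,.001,.033)])
im=cv2.imread('pics/s4.png');im=cv2.convertScaleAbs(im,alpha=1.5,beta=20)
cv2.imwrite('pics/s4d.png',cv2.resize(im[125:180,310:345],None,fx=11,fy=11,interpolation=cv2.INTER_CUBIC))
E
```

```text
[array([251., 406.]), array([275., 269.]), array([304., 373.]), array([330., 238.])]
[array([161., 585.]), array([167., 324.]), array([171., 182.]), array([277., 432.]), array([287., 176.]), array([292.,  37.])]
```

View pics/s4d.png

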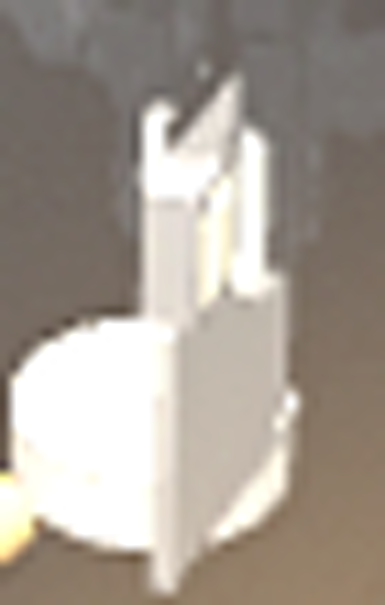

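The foot edge matches the prediction to within 1 px, so the holder is upright and centred in the grip. The two cameras disagree on the channel by about 6 mm in x and 4 mm in y. I'll lower to just above the lip and compare foot with channel directly.

Emit:
arm_command --series '[[[15, 0, 0, 0], [15, 0, 0, 0], [15, 0, 0, 0], [10, 0, 0, 0], [6, 0, 0, 0], [0, 0, 0, 0], [0, 0, 0, 0], [0, 0, 0, 0]]]'

```text
t: 7.9
tcp_pos: [0.6017, 0.0077, 0.1411]
tool_rot: [-0.041, 0.705, 0.041, 0.706]
force: [0.1, -0.2, -0.6]
finger_gap: 0.133
```

```bash
python3 - <<'E'
from h import *
go([.6015,.007,.12],6.7)
im=save('side','s5')[:,:,::-1]
z=cv2.resize(im[145:215,300:370],None,fx=8,fy=8,interpolation=cv2.INTER_CUBIC)
s4=cv2.imread('pics/s4.png')
cv2.imwrite('pics/s5c.png',cv2.convertScaleAbs(z,alpha=1.2))
tp=status.sense()['tcp_pos'];R=Ro.from_euler('z',6.6,degrees=True)
Q=lambda p:((proj('side',p)-[300,145]+.5)*8-.5).round(0)
print('foot',[Q(tp+R.apply([a,s*.03,-.061])) for s in(1,-1) for a in(-.0025,.0025)])
for c in([.6035,.0055,0],[.598,.009,0]):
  print(c,'lip outer',[Q(np.array(c)+R.apply([.015,s*.04,.06])) for s in(1,-1)],'lip inner flare',[Q(np.array(c)+R.apply([.011,s*.034,.06])) for s in(1,-1)],'front edge far corner',[Q(np.array(c)+R.apply([-a,-.13,.07])) for a in(0,.01)])
E
```

```text
t 7.9 tcp [0.6017 0.0077 0.1411] yaw z 6.65 tilt [ 1.6e-03 -3.0e-04 -1.0e+00] F [ 0.1 -0.2 -0.6] T [-0.03 -0.04  0.02] gap 0.133
shift tool mm [21.1 -0.7 -0.3] turn -0.001 q6 -0.29 (turn last)
foot [array([194., 440.]), array([178., 435.]), array([275., 326.]), array([260., 321.])]
[0.6035, 0.0055, 0] lip outer [array([121., 492.]), array([231., 341.])] lip inner flare [array([143., 484.]), array([235., 355.])] front edge far corner [array([388., 173.]), array([417., 180.])]
[0.598, 0.009, 0] lip outer [array([132., 505.]), array([241., 353.])] lip inner flare [array([153., 497.]), array([245., 367.])] front edge far corner [array([398., 183.]), array([427., 191.])]
```

View pics/s5c.png

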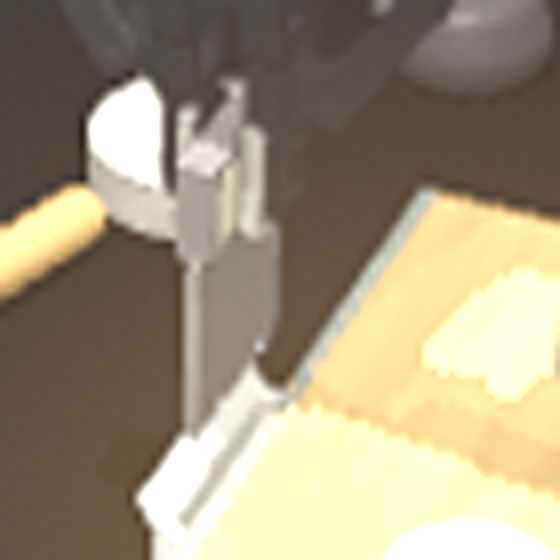

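```bash
python3 - <<'E'
from h import *
R=Ro.from_euler('z',6.7,degrees=True)
def pan(img,cam,u,v,w,h,k):
    im=cv2.imread(img);z=cv2.resize(im[v:v+h,u:u+w],None,fx=k,fy=k,interpolation=cv2.INTER_CUBIC)
    for c,col in(([.6035,.0055,0],(0,0,255)),([.598,.009,0],(0,160,0))):
        q=lambda x,y,zz:tuple(int(a) for a in ((proj(cam,np.array(c)+R.apply([-x,y,zz]))-[u,v]+.5)*k-.5).round())
        for L in([(10,-130,70),(10,130,70),(140,130,70),(140,-130,70),(10,-130,70)],[(-11,-34,60),(-11,34,60)],[(-13,-39,60),(-13,39,60)]):
            for a,b in zip(L,L[1:]): cv2.line(z,q(*np.array(a)/1000),q(*np.array(b)/1000),col,1)
    return z
a=pan('pics/top0.png','top',268,190,106,66,7.5); b=pan('pics/side0.png','side',300,160,110,110,6)
a=cv2.resize(a,None,fx=1,fy=1)
print(a.shape,b.shape)
cv2.imwrite('pics/ova.png',a);cv2.imwrite('pics/ovb.png',b[:600])
E
```

```text
(495, 795, 3) (660, 660, 3)
```

View pics/ova.png

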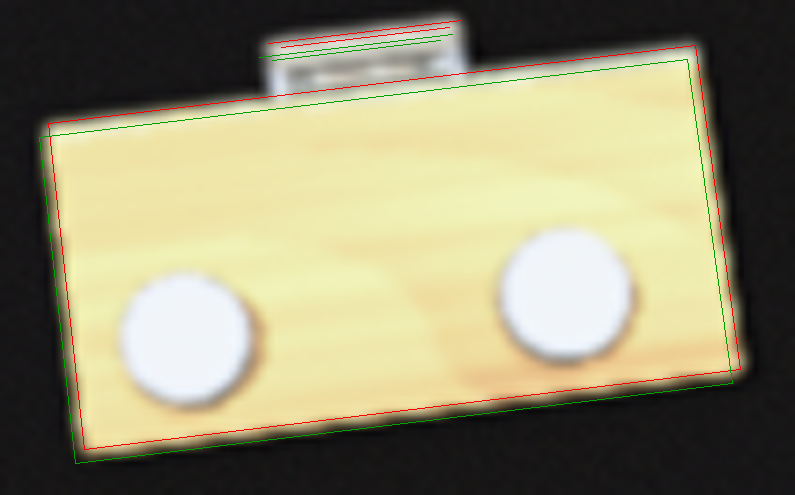

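View pics/ovb.png

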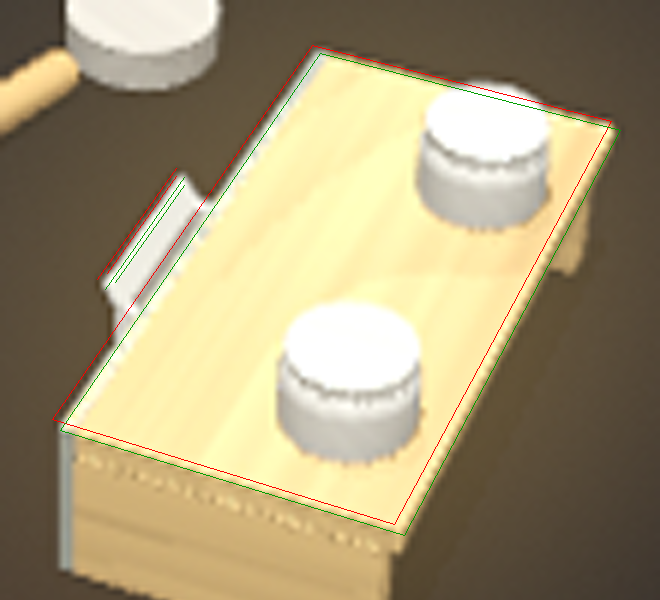

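The overlays put the wood's front edge nearer the green model, since the light rim is the panel. The best combined channel estimate is (0.599, 0.007). Shifting there and entering the flare slowly.

Emit:
arm_command --series '[[[0, -0.6, -2.8, 0], [4, 0, 0, 0], [4, 0, 0, 0], [4, 0, 0, 0], [4, 0, 0, 0], [4, 0, 0, 0], [0, 0, 0, 0], [0, 0, 0, 0]]]'

```text
t: 8.75
tcp_pos: [0.5983, 0.0069, 0.1201]
tool_rot: [-0.041, 0.706, 0.041, 0.706]
force: [0.1, 0.2, -1.0]
finger_gap: 0.133
```

Emit:
arm_command --series '[[[2, 0, 0, 0], [2, 0, 0, 0], [0, 0, 0, 0], [0, 0, 0, 0]]]'

```text
t: 9.15
tcp_pos: [0.5984, 0.0069, 0.1163]
tool_rot: [-0.041, 0.706, 0.041, 0.706]
force: [0.3, -0.3, -1.7]
finger_gap: 0.129
```

Emit:
arm_command --series '[[[1, 0, 0, 0], [1, 0, 0, 0], [1, 0, 0, 0], [0, 0, 0, 0], [0, 0, 0, 0]]]'

```text
t: 9.65
tcp_pos: [0.5987, 0.0068, 0.1134]
tool_rot: [-0.041, 0.706, 0.041, 0.706]
force: [1.5, 0.0, -0.7]
finger_gap: 0.132
```

Emit:
arm_command --series '[[[1, 0, 0, 0], [1, 0, 0, 0], [1, 0, 0, 0], [0, 0, 0, 0], [0, 0, 0, 0]]]'

```text
t: 10.15
tcp_pos: [0.5994, 0.0068, 0.1106]
tool_rot: [-0.041, 0.705, 0.041, 0.707]
force: [3.4, 0.6, 0.7]
finger_gap: 0.134
```

The panel-side flare pushes toward +x, which puts the channel at x≈0.602. Correcting.

Emit:
arm_command --series '[[[-1, 0, 1.5, 0], [0, 0, 1.5, 0], [0, 0, 0.5, 0], [0, 0, 0, 0], [0, 0, 0, 0]]]'

```text
t: 10.65
tcp_pos: [0.6011, 0.0074, 0.111]
tool_rot: [-0.041, 0.707, 0.041, 0.705]
force: [-0.4, 0.4, -1.0]
finger_gap: 0.131
```

Emit:
arm_command --series '[[[1, 0, 0, 0], [1, 0, 0, 0], [1, 0, 0, 0], [1, 0, 0, 0], [0, 0, 0, 0], [0, 0, 0, 0]]]'

```text
t: 11.25
tcp_pos: [0.6018, 0.0073, 0.1073]
tool_rot: [-0.041, 0.706, 0.041, 0.706]
force: [0.4, -0.6, -0.5]
finger_gap: 0.133
```

Emit:
arm_command --series '[[[2, 0, 0, 0], [2, 0, 0, 0], [2, 0, 0, 0], [2, 0, 0, 0], [0, 0, 0, 0], [0, 0, 0, 0]]]'

```text
t: 11.85
tcp_pos: [0.6018, 0.0072, 0.0992]
tool_rot: [-0.041, 0.706, 0.041, 0.706]
force: [-0.4, -0.2, -0.2]
finger_gap: 0.131
```

Emit:
arm_command --series '[[[2, 0, 0, 0], [2, 0, 0, 0], [1, 0, 0, 0], [1, 0, 0, 0], [0, 0, 0, 0], [0, 0, 0, 0]]]'

```text
t: 12.45
tcp_pos: [0.6019, 0.0072, 0.0933]
tool_rot: [-0.041, 0.706, 0.041, 0.706]
force: [-0.7, 0.3, -0.6]
finger_gap: 0.133
```

Now against the strip, in 1 mm steps.

Emit:
arm_command --series '[[[1, 0, 0, 0], [1, 0, 0, 0], [1, 0, 0, 0], [1, 0, 0, 0], [1, 0, 0, 0], [0, 0, 0, 0], [0, 0, 0, 0]]]'

```text
t: 13.15
tcp_pos: [0.602, 0.0072, 0.0885]
tool_rot: [-0.041, 0.706, 0.041, 0.706]
force: [-1.5, 0.6, 3.1]
finger_gap: 0.132
```

Emit:
arm_command --series '[[[1, 0, 0, 0], [1, 0, 0, 0], [1, 0, 0, 0], [1, 0, 0, 0], [0, 0, 0, 0], [0, 0, 0, 0]]]'

```text
t: 13.75
tcp_pos: [0.602, 0.0073, 0.0845]
tool_rot: [-0.041, 0.706, 0.041, 0.706]
force: [-0.3, -0.1, 5.2]
finger_gap: 0.137
```

Emit:
arm_command --series '[[[1, 0, 0, 0], [1, 0, 0, 0], [0.5, 0, 0, 0], [0, 0, 0, 0], [0, 0, 0, 0]]]'

```text
t: 14.25
tcp_pos: [0.602, 0.0073, 0.0823]
tool_rot: [-0.041, 0.706, 0.041, 0.706]
force: [-1.4, 0.6, 6.4]
finger_gap: 0.137
```

Emit:
arm_command --series '[[[0.5, 0, 0, 0], [0.5, 0, 0, 0], [0, 0, 0, 0], [0, 0, 0, 0]]]'

```text
t: 14.65
tcp_pos: [0.602, 0.0073, 0.0814]
tool_rot: [-0.041, 0.706, 0.041, 0.706]
force: [-1.4, -0.0, 7.9]
finger_gap: 0.132
```

Emit:
arm_command --series '[[[0.5, 0, 0, 0], [0, 0, 0, 0], [0, 0, 0, 0]]]'

```text
t: 14.95
tcp_pos: [0.6021, 0.0072, 0.0813]
tool_rot: [-0.041, 0.706, 0.041, 0.706]
force: [-2.7, 0.7, 10.3]
finger_gap: 0.135
```

Emit:
arm_command --series '[[[0.5, 0, 0, 0], [0, 0, 0, 0], [0, 0, 0, 0], [0, 0, 0, 0]]]'

```text
t: 15.35
tcp_pos: [0.6021, 0.0072, 0.0813]
tool_rot: [-0.041, 0.706, 0.041, 0.706]
force: [-2.5, 0.1, 12.8]
finger_gap: 0.13
```

Emit:
arm_command --series '[[[0.3, 0, 0, 0], [0, 0, 0, 0], [0, 0, 0, 0], [0, 0, 0, 0], [0, 0, 0, 0], [0, 0, 0, 0]]]'

```text
t: 15.95
tcp_pos: [0.6021, 0.0073, 0.0813]
tool_rot: [-0.041, 0.706, 0.041, 0.706]
force: [-2.8, -0.1, 14.3]
finger_gap: 0.132
```

```bash
python3 - <<'E'
from h import *
go([.602,.0073,.081],6.7)
im=save('side','s6')[:,:,::-1]
cv2.imwrite('pics/s6c.png',cv2.resize(im[120:250,240:400],None,fx=4.5,fy=4.5,interpolation=cv2.INTER_CUBIC))
E
```

```text
t 15.95 tcp [0.6021 0.0073 0.0813] yaw z 6.65 tilt [ 9.e-04 -2.e-04 -1.e+00] F [-2.8 -0.1 14.3] T [0.03 0.68 0.06] gap 0.132
shift tool mm [ 0.3  0.1 -0.1] turn -0.0008 q6 -0.29 (turn last)
```

View pics/s6c.png

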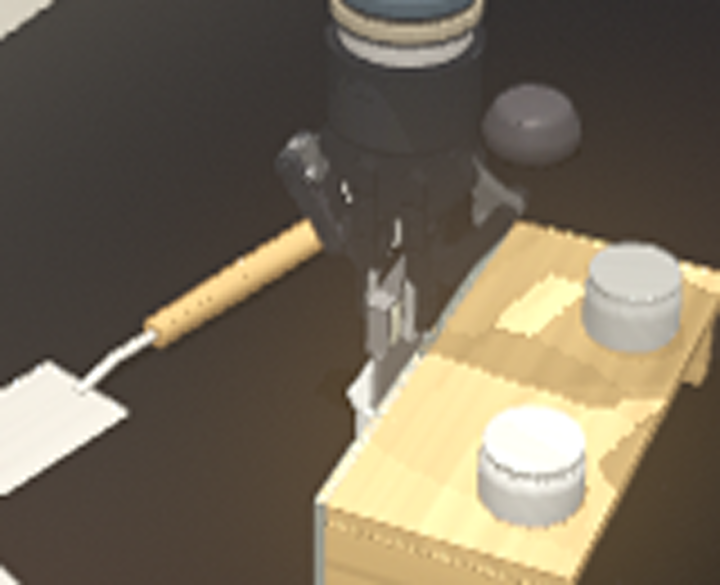

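The holder is down behind the lip. The TCP stalled at 0.0813, which puts the foot at 0.020, while the push rose to about 15 N, so it is on the ledges. Handing in.

```bash
python3 -c "
from h import *
print(ticket.sign_off()); s=status.sense(); print(s['t'],s['tcp_pos'],s['force'])"
```

```text
the job is handed in; nothing more can be done
None
the job is handed in; nothing more can be done
```

The wide holder is seated behind the lip, still gripped at 45 N and held pressed home. I handed the job in at about 16 s of the 38 s allowed; the sign-off gives no verdict.

**What I did:** I closed on the holder at 25 N, raised the grip to 45 N and lifted it clear of the stand. I then lowered it into the channel and pushed it down against the strip in small steps.

**Last checks:**
- **Home on the ledges:** the strip's push rose about as specified. Then the tool height stopped at 0.0813 m while the upward force climbed from about 8 to 14 N. That height puts the foot about 20 mm above the bench, which is ledge height.
- **Upright and held:** the tool is vertical to about 0.001 rad, and the finger opening matches the 12 mm pocket. The last side picture shows the holder behind the lip with both tins in place.

**What disagreed or was not checked:**
- **Channel position:** the two cameras differed by up to 6 mm. My first entry, at x = 0.598, touched the panel-side flare at about 3 N, so I moved to x = 0.602, where it slid in freely.
- **Position along the channel:** I did not measure this again. Only the free entry between the end cheeks, which leaves about 4 mm each way, confirms it.
- **Side load:** about 3 N remains across the channel.
- **Narrow holder:** I did not look at it again at the end, but the arm never went near its stand.

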